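# Nest a taper sleeve and a collet chuck in the tightening stand

### The arm

A 6-joint arm with a two-finger parallel gripper is mounted at the origin on the work surface. World frame = base frame: x ahead of the robot, y to its left, z up, the work surface at z = 0. Lengths are in m, angles in degrees, forces in N, time in s.
With the tool pointing down it reaches from about 0.425 to 0.925 m from the base axis. Payload 12.5 kg.
Tool frame: the origin (TCP) lies at the very end of the fingers, on their centre line; the grasp point (between the pads) lies 19 mm behind it (grip_point_offset is the z of the grasp point in the tool frame, in m); z points along the fingers, y is the line along which they close (so a half turn about z gives the same grasp; the last joint's range is limited). The gripper opens to 85 mm and grips with 20 to 120 N. Pads are 22 mm wide; open, the fingers measure 114 mm over their backs; the gripper's body (76 mm by 85 mm) begins 54 mm behind the grasp point. The pads swing forward as they close: fully open they stand 13 mm farther back than shut.
Start: joints at [65.684, 28.126, 89.318, -0, 62.55, -6.05], TCP at [0.196, 0.594, 0.231] pointing down, gripper open.
Joint ranges: [-177.58, 177.58], [-47.91, 125.51], [2.72, 160], [-65.01, 245.01], [3.68, 167.84], [-153.87, 153.87]. Speed limits (degrees/s): [127.2, 127.2, 159.86, 180, 180, 180].

### API

Orientations are given as a 3x3 rotation matrix whose columns are the frame's x, y, z axes.
In Python, from cell import * gives the robot as it stands.
- The arm moves only by the shell command python3 -m handwheel 'ROWS'. ROWS is JSON, a list of rows, each a list of 3 entries, a list of its own where there are three numbers: the opening, from -1 (shut) to 1 (fully open), then the shift along the tool's x, y, z in m, then the turn, a rotation vector about the tool's x, y, z in rad. In form: [[grip, [tx, ty, tz], [rx, ry, rz]], ...]. A call has 1 to 5 rows; each row is the pose to reach, as a shift and turn from the pose commanded when the call began, along the tool's axes at that moment; what a row does not reach only later rows make up. A row lasts 1/12 s, in which the tool goes at most 41.7 mm and 7.16 degrees, less where a joint would pass 70% of its speed; a pose out of reach is approached as far as the arm can. A call with a gripper value outside its range is refused whole. The fingers move at their own pace and stop on an object; the grip force is fixed at half the most. Time passes only in rows, so rows that repeat a pose let the fingers close. It gives the time, the measured TCP pose, the force, the opening and the grip force at its end, in the units of the state.
- state(): the state, without advancing time (a new reading comes with each control period).
- grab_frame(name): name is "scene" or "top" or "wrist"; returns (picture, depth): 384x512x3 uint8, blue, green, red; 384x512 float32, m along the optical axis (not along the pixel's ray), 0 where there is no reading.
- camera_info(name): a dict with "fx", "fy", "cx", "cy" (pixels), "T" (4x4, takes a point from camera to world coordinates). Camera axes: x right, y down, z forward; pixel columns grow to the right and rows downward; lengths in m; the calibration is good to about 2 mm. A picture is of the moment at which its call begins: read the wrist's pose just before it. camera_info takes no time and is no camera call; for the wrist camera it gives the pose at the moment of the call.
- finish_job(): hands the job in; it is judged then, once.
The state is a dict: "t": time; "q": joint angles; "qd": joint speeds; "effort": joint torques, N m; "tcp_pos": TCP position; "ee_rot": TCP orientation; "contact_force": force on the tool from outside, world axes, zero at the start; "moment": the same for the moment, N m; "width": finger opening in m; "finger_force": force on a finger pad.
Only numpy, scipy, OpenCV 4.12 (cv2) and the standard library are available. Lean on these libraries where they do the work, as an engineer would, in place of code of your own. Each camera call takes 0.05 s, during which the arm holds its last target. There are 200 camera calls.

### The job

First take the reducing sleeve (the hollow one, with the open hole in its top) from its rack and lower it, taper down, into the empty pocket of the grey tightening stand until its head sits fully home. Then take the collet chuck (the short holder with the thick notched round nut) from the other rack and lower it into the sleeve until its flange sits fully home on the sleeve. Lower both in rather than dropping them.

Things in the scene. Friction and masses are not known exactly. Their poses are not given: they have to be found in the camera images.
- stand_mouth (a point): Mouth centre of the pocket in the fixed tightening stand, a grey round housing 84 mm across with bright top ring, on a 110 mm square base, around y = 0. It lies in the stand's top face, 90 mm above the bench; z up. The pocket tapers from 50 mm across at the mouth to 29 mm at 72 mm depth. The seated sleeve's head rests on the top face, taper loose by 2.5 mm all round.
- sleeve: Reducing sleeve, steel, 0.6 kg, upright. Origin on its axis at the underside of its head, z up. Head: 54 mm across, 32 mm high, open on top; grip across it. Below: taper 65 mm long, 45 to 26 mm across. Hangs by its head in a 2-hole rack (top 85 mm above bench, row roughly along y, pitch 100 mm) on the robot's right (-y), beside a solid 54 mm arbor with a stub, 52 mm high.
- sleeve_mouth (a point): Centre of the mouth of the sleeve's bore, in the flat top face of its head, 32 mm above the sleeve's origin; z up along its axis. The bore tapers from 36 mm across at the mouth to 17 mm at 62 mm depth. The seated chuck's flange rests on this face, its taper loose by 2 mm all round.
- chuck: Collet chuck, steel, 0.45 kg, upright. Origin on its axis at the flange's underside, z up. Above: flange 46 mm across to 9.5 mm, neck 33, notched nut 42 mm across from 22 to 48 mm; grip the nut. Below: taper 32 to 18 mm across, stud to 61 mm. Hangs in a 3-hole rack (top 80 mm up, row roughly along y, pitch 92 mm) at left (+y); beside it drill chuck 78 mm and slim cutter holder 90 mm high.
Not all that is in view belongs to the job. What is shaped like the chuck but red is not meant.

How it is judged (in metres and radians):
On the way, in this order (a step that is already met when the one before it is completed fails the run):
1. the sleeve is home in the tightening stand (horizontal distance between sleeve and stand_mouth below 0.008 m and z of sleeve in the frame of stand_mouth below 0.004 m and angle between sleeve's own z axis and vertical below 0.1 rad), for 0.2 s.
2. the collet chuck is home in the sleeve (horizontal distance between chuck and sleeve_mouth below 0.008 m and z of chuck in the frame of sleeve_mouth below 0.004 m and angle between chuck's own z axis and vertical below 0.15 rad), for 0.2 s.
At the end, for the whole second after the job is handed in: The sleeve's head rests on the stand's top face (within 4 mm in height, 8 mm sideways, upright within 0.1 rad) and the collet chuck's flange rests on the sleeve's top face (within 4 mm, 8 mm, 0.15 rad), both let go and at rest (all of step 1 and all of step 2 and linear speed of each of chuck, sleeve below 0.02 m/s); the robot touches nothing.
It fails at once if the sleeve is dropped (falls free at more than 0.7 m/s, about 25 mm) (linear speed of sleeve above 0.7 m/s and contact force between sleeve and the fingers below 0.05 N).
It fails at once if the collet chuck is dropped (falls free at more than 0.7 m/s, about 25 mm) (linear speed of chuck above 0.7 m/s and contact force between chuck and the fingers below 0.05 N).
It also fails if it takes over 64 s, if anything falls off the work surface, if the arm or the gripper's body presses on something with over 40 N, if the wrist force passes 120 N, or if a joint passes its speed limit or range.

## Working session

There is one attempt and no reset: what is moved stays moved. The work goes in short steps, Python scripts to look and compute and a shell command to move; the robot and the scene stay as the last step left them, time stands still between calls to the robot, and variables do not carry over. Pictures are saved under pics/ and viewed, at most 10 in all, crops included, and the job is handed in when it is done.

```bash
ls; mkdir -p pics; cat > h.py <<'E'
import numpy as np, cv2
from cell import *
def cloud(n):
    im,d=grab_frame(n); c=camera_info(n); T=np.array(c["T"])
    v,u=np.mgrid[:384,:512]
    P=np.stack([(u-c["cx"])/c["fx"]*d,(v-c["cy"])/c["fy"]*d,d],-1)@T[:3,:3].T+T[:3,3]
    P[d==0]=np.nan
    return im,d,P,c
E
python3 - <<'E'
from h import *
np.set_printoptions(precision=4,suppress=True)
ims=[]
for n in ["scene","top"]:
    im,d,P,c=cloud(n); ims.append(im); np.save(n+"P.npy",P); cv2.imwrite(n+"0.png",im)
    print(n,c["fx"],np.array(c["T"]).round(3).tolist())
cv2.imwrite("pics/a.png",cv2.resize(ims[0],(800,600)))
cv2.imwrite("pics/b.png",cv2.resize(ims[1],(800,600)))
s=state();print(s["t"],s["ee_rot"],s["width"],s["contact_force"])
E
```

```text
pics
scene 432.5140867469695 [[-0.741, 0.536, -0.405, 1.002], [0.671, 0.596, -0.44, 0.458], [0.005, -0.598, -0.802, 1.0], [0.0, 0.0, 0.0, 1.0]]
top 414.1946124905792 [[0.027, -0.993, 0.114, 0.438], [-0.999, -0.03, -0.031, 0.022], [0.034, -0.113, -0.993, 1.069], [0.0, 0.0, 0.0, 1.0]]
0.1 [[-0.9496  0.3135 -0.0004]
 [ 0.3135  0.9496 -0.0009]
 [ 0.0001 -0.001  -1.    ]] 0.08529872790244863 [ 0.0384  0.154  -0.099 ]
```

View pics/a.png

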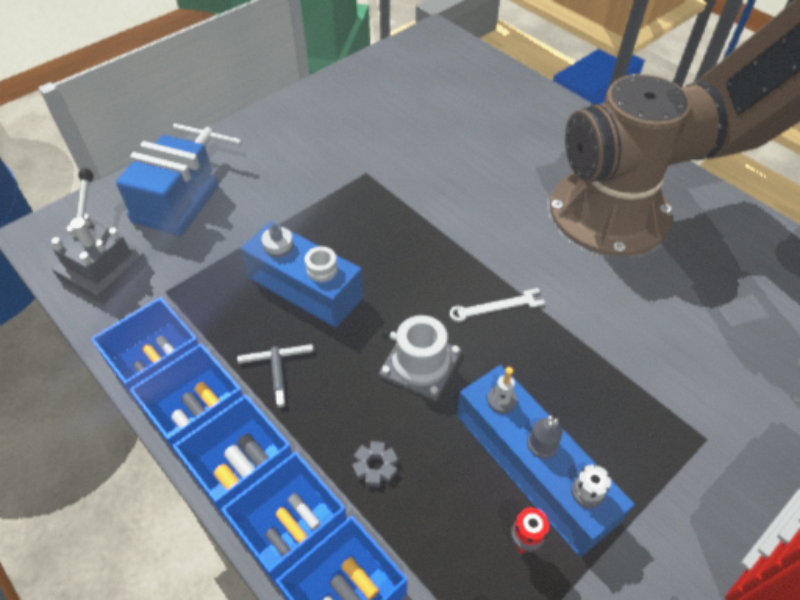

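View pics/b.png

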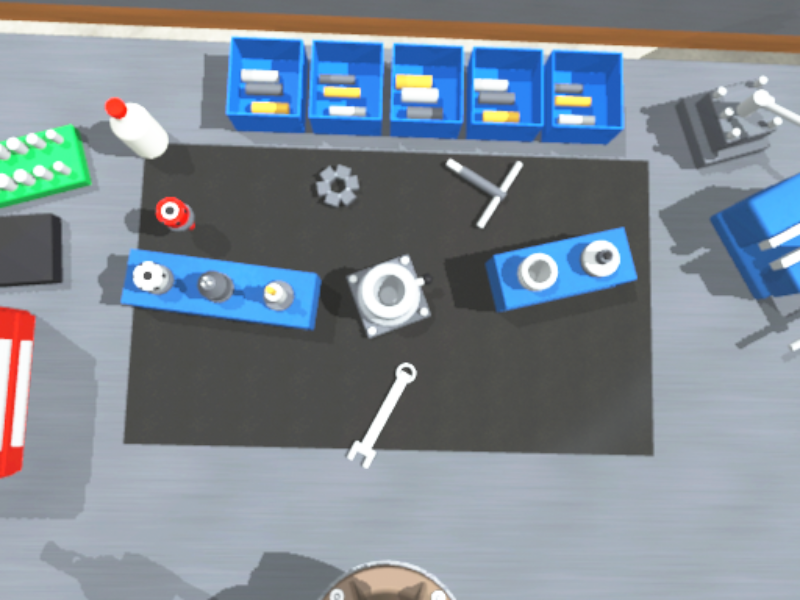

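The scene view shows the sleeve (320,262), stand (422,350), and chuck with white notched nut (592,485). In the top view the sleeve is at (538,270), arbor (600,258), stand (390,290), chuck (151,276). The red decoy is at (172,213).

```bash
cat >> h.py <<'E'
def faces(P,x,y,z,r,tol=.005,rad=.06):
    """points of a horizontal face of height z near x,y -> enclosing circle"""
    m=(abs(P[...,2]-z)<tol)&(np.hypot(P[...,0]-x,P[...,1]-y)<rad)
    n,l,st,_=cv2.connectedComponentsWithStats(m.astype(np.uint8))
    q=P[m]
    if len(q)<10: return len(q)
    (cx,cy),rr=cv2.minEnclosingCircle((q[:,:2]*1000).astype(np.float32))
    return len(q),round(cx,1),round(cy,1),"r",round(rr,1),"want",r,"z",np.median(q[:,2]).round(4)
E
python3 - <<'E'
from h import *
T=np.load("topP.npy");S=np.load("sceneP.npy")
for n,(u,v),z,r in [("sleeve",(344,173),.117,27),("arbor",(384,165),.1,27),("stand",(250,186),.09,42),("chuck",(97,177),.128,21),("drill",(137,183),.155,0),("cutter",(178,188),.165,0),("red",(110,136),.1,0)]:
    nb=T[v-12:v+13,u-12:u+13].reshape(-1,3); c=np.nanmedian(nb,0)
    print(n,c.round(3),"zmax",np.nanmax(nb[:,2]).round(3),"top",faces(T,c[0],c[1],z,r,rad=.04 if r<40 else .06),"scene",faces(S,c[0],c[1],z,r,rad=.04 if r<40 else .06))
E
```

```text
sleeve [ 0.588 -0.217  0.099] zmax 0.121 top (248, 585.0, -212.4, 'r', 27.1, 'want', 27, 'z', np.float64(0.1169)) scene (159, 586.0, -208.3, 'r', 28.4, 'want', 27, 'z', np.float64(0.1161))
arbor [ 0.606 -0.305  0.108] zmax 0.141 top (32, 606.5, -303.0, 'r', 25.6, 'want', 27, 'z', np.float64(0.0997)) scene (52, 610.6, -306.2, 'r', 27.9, 'want', 27, 'z', np.float64(0.1013))
stand [0.556 0.007 0.081] zmax 0.096 top (628, 552.3, 10.8, 'r', 41.9, 'want', 42, 'z', np.float64(0.0901)) scene (476, 552.3, 14.4, 'r', 43.2, 'want', 42, 'z', np.float64(0.0893))
chuck [0.556 0.36  0.115] zmax 0.132 top (289, 558.1, 361.0, 'r', 22.1, 'want', 21, 'z', np.float64(0.1278)) scene (307, 557.8, 364.2, 'r', 22.1, 'want', 21, 'z', np.float64(0.1275))
drill [0.545 0.266 0.1  ] zmax 0.161 top (12, 548.5, 269.2, 'r', 6.5, 'want', 0, 'z', np.float64(0.1562)) scene (23, 549.0, 273.3, 'r', 7.3, 'want', 0, 'z', np.float64(0.1544))
cutter [0.538 0.175 0.083] zmax 0.173 top (16, 539.0, 177.7, 'r', 4.7, 'want', 0, 'z', np.float64(0.1681)) scene (19, 539.4, 181.5, 'r', 5.2, 'want', 0, 'z', np.float64(0.1675))
red [0.66  0.347 0.087] zmax 0.114 top (29, 659.1, 340.8, 'r', 21.5, 'want', 0, 'z', np.float64(0.1001)) scene (39, 659.0, 344.2, 'r', 22.1, 'want', 0, 'z', np.float64(0.1006))
```

```bash
cat > go.py <<'E'
# prints tool-frame shift and turn for world target x y z (m) and tool-y angle (deg)
import sys; from h import *
from scipy.spatial.transform import Rotation as Ro
x,y,z,a=map(float,sys.argv[1:5]); s=state(); R=np.array(s["ee_rot"]); a=np.radians(a)
cur=np.arctan2(R[1,1],R[0,1]); a=cur+(a-cur+np.pi/2)%np.pi-np.pi/2
Y=np.array([np.cos(a),np.sin(a),0]); Z=np.array([0,0,-1.]); G=np.stack([np.cross(Y,Z),Y,Z],1)
print("t",round(s["t"],2),"tcp",np.round(s["tcp_pos"],4),"F",np.round(s["contact_force"],1),"w",round(s["width"],4),"fin",s["finger_force"],"q6",np.round(s["q"][5],1),"ya",round(np.degrees(cur),1))
print("shift",(R.T@(np.array([x,y,z])-s["tcp_pos"])).round(4).tolist(),"turn",Ro.from_matrix(R.T@G).as_rotvec().round(4).tolist())
E
python3 go.py .48 .3 .25 13; python3 -m handwheel '[[1,[-0.33,-0.19,-0.02],[0,0,0.12]],[1,[-0.33,-0.19,-0.02],[0,0,0.24]],[1,[-0.33,-0.19,-0.02],[0,0,0.36]],[1,[-0.33,-0.19,-0.02],[0,0,0.48]],[1,[-0.33,-0.19,-0.02],[0,0,0.6]]]'; python3 go.py .54 -.1 .27 13
```

```text
t 0.1 tcp [0.1958 0.5933 0.2308] F [ 0.   0.2 -0.1] w 0.0853 fin 0.0 q6 -6.1 ya 71.7
shift [-0.3618, -0.1895, -0.0191] turn [-0.0009, 0.0004, 1.0251]
t: 0.52
tcp_pos: [0.3353, 0.4368, 0.2421]
ee_rot: [[-0.602, 0.798, -0.0], [0.798, 0.602, -0.0], [-0.0, -0.0, -1.0]]
contact_force: [0.8, -0.3, 0.3]
width: 0.0856
finger_force: 0.0
t 0.52 tcp [0.3353 0.4368 0.2421] F [ 0.8 -0.3  0.3] w 0.0856 fin 0.0 q6 8.6 ya 37.0
shift [-0.5518, -0.16, -0.0278] turn [-0.0003, 0.0001, 0.4196]
```

```bash
python3 -m handwheel '[[1,[-0.55,-0.16,-0.03],[0,0,0.1]],[1,[-0.55,-0.16,-0.03],[0,0,0.2]],[1,[-0.55,-0.16,-0.03],[0,0,0.3]],[1,[-0.55,-0.16,-0.03],[0,0,0.4]],[1,[-0.55,-0.16,-0.03],[0,0,0.42]]]' >/dev/null; python3 go.py .56 -.1 .27 13
```

```text
t 0.93 tcp [0.4097 0.2424 0.2531] F [1.1 0.7 0.5] w 0.0852 fin 0.0 q6 9.7 ya 13.0
shift [-0.3674, 0.0696, -0.0169] turn [-0.0002, -0.0, -0.0007]
```

```bash
python3 -m handwheel '[[1,[-0.25,0.08,-0.05],[0,0,0]],[1,[-0.25,0.08,-0.05],[0,0,0]],[1,[-0.25,0.08,-0.05],[0,0,0]],[1,[-0.25,0.08,-0.05],[0,0,0]],[1,[-0.25,0.08,-0.05],[0,0,0]]]' >/dev/null; 
python3 -m handwheel '[[1,[-0.05,0.02,0],[0,0,0]],[1,[-0.05,0.02,0],[0,0,0]],[1,[-0.05,0.02,0],[0,0,0]]]' >/dev/null
python3 - <<'E'
from h import *
im,d,P,c=cloud("wrist"); cv2.imwrite("pics/w1.png",im); s=state()
print(np.round(s["tcp_pos"],3),np.round(c["T"],3).tolist(),c["fx"])
print(faces(P,.552,.012,.09,42))
E
python3 go.py .586 -.21 .2 13
```

```text
[0.546 0.024 0.291] [[0.974, 0.22, 0.059, 0.531], [0.228, -0.938, -0.262, 0.09], [-0.003, 0.269, -0.963, 0.434], [0.0, 0.0, 0.0, 1.0]] 276.6013797884781
(2171, 549.1, 13.4, 'r', 42.1, 'want', 42, 'z', np.float64(0.0904))
t 1.65 tcp [0.5462 0.024  0.2913] F [-0.7  0.4 -0.2] w 0.0852 fin 0.0 q6 -17.6 ya 13.2
shift [-0.237, -0.0144, 0.0912] turn [-0.0013, -0.0006, 0.0028]
```

View pics/w1.png

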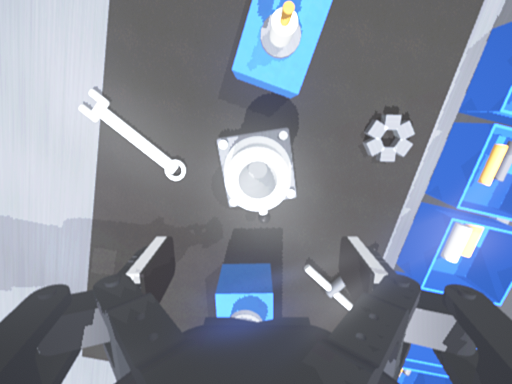

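Wrist view: stand ring centred at (258,175), the fingers at the lower corners, and the sleeve rack at (245,300), partly hidden. Moving over the sleeve.

```bash
python3 -m handwheel '[[1,[-0.23,0,0.03],[0,0,0]],[1,[-0.23,0,0.03],[0,0,0]],[1,[-0.23,0,0.03],[0,0,0]],[1,[-0.23,0,0.03],[0,0,0]],[1,[-0.23,0,0.03],[0,0,0]]]' >/dev/null; 
python3 -m handwheel '[[1,[-0.03,-0.01,0],[0,0,0]],[1,[-0.03,-0.01,0],[0,0,0]],[1,[-0.03,-0.01,0],[0,0,0]]]' >/dev/null
python3 - <<'E'
from h import *
im,d,P,c=cloud("wrist"); cv2.imwrite("pics/w2.png",im); s=state()
print(np.round(s["tcp_pos"],3))
print(faces(P,.586,-.21,.117,27,rad=.04),faces(P,.606,-.304,.1,27,rad=.04))
E
python3 go.py .586 -.21 .2 13
```

```text
[ 0.59  -0.206  0.265]
(1127, 583.4, -211.3, 'r', 27.2, 'want', 27, 'z', np.float64(0.1175)) (126, 606.5, -303.0, 'r', 26.4, 'want', 27, 'z', np.float64(0.1007))
t 2.37 tcp [ 0.5904 -0.2063  0.2649] F [-0.2  0.1  0.2] w 0.0856 fin 0.0 q6 -38.6 ya 13.3
shift [-0.0026, -0.0051, 0.0649] turn [-0.0005, -0.0009, 0.0053]
```

View pics/w2.png

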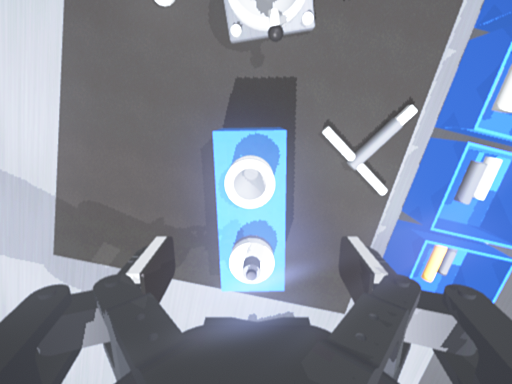

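Wrist view: sleeve (open bore) at (250,182), arbor at (252,262). Row is aligned with the tool, and the fingers will straddle the sleeve. Descending.

```bash
python3 go.py .585 -.211 .089 13.5;  python3 -m handwheel '[[1,[-0.004,-0.006,0.04],[0,0,0]],[1,[-0.004,-0.006,0.08],[0,0,0]],[1,[-0.004,-0.006,0.12],[0,0,0]],[1,[-0.004,-0.006,0.15],[0,0,0]],[1,[-0.004,-0.006,0.165],[0,0,0]]]' >/dev/null; python3 -m handwheel '[[1,[0,0,0],[0,0,0]]]'; python3 go.py .585 -.211 .089 13.5
```

```text
t 2.37 tcp [ 0.5904 -0.2063  0.2649] F [-0.2  0.1  0.2] w 0.0856 fin 0.0 q6 -38.6 ya 13.3
shift [-0.0035, -0.0063, 0.1759] turn [-0.0005, -0.0009, -0.0035]
t: 2.87
tcp_pos: [0.5845, -0.2099, 0.097]
ee_rot: [[-0.232, 0.973, -0.005], [0.973, 0.232, 0.003], [0.004, -0.004, -1.0]]
contact_force: [0.3, -0.2, 0.2]
width: 0.0852
finger_force: 0.0
t 2.87 tcp [ 0.5845 -0.2099  0.097 ] F [ 0.3 -0.2  0.2] w 0.0852 fin 0.0 q6 -39.3 ya 13.4
shift [-0.0012, 0.0002, 0.008] turn [-0.0044, -0.0039, -0.0014]
```

```bash
python3 -m handwheel '[[1,[0,0,0.006],[0,0,0]],[0.4,[0,0,0.006],[0,0,0]],[-1,[0,0,0.006],[0,0,0]],[-1,[0,0,0.006],[0,0,0]],[-1,[0,0,0.006],[0,0,0]]]'; python3 -m handwheel '[[-1,[0,0,0],[0,0,0]],[-1,[0,0,0],[0,0,0]],[-1,[0,0,0],[0,0,0]],[-1,[0,0,0],[0,0,0]]]';python3 -m handwheel '[[-1,[0,0,0],[0,0,0]],[-1,[0,0,0],[0,0,0]],[-1,[0,0,0],[0,0,0]],[-1,[0,0,0],[0,0,0]]]'
```

```text
t: 3.28
tcp_pos: [0.5862, -0.2126, 0.0961]
ee_rot: [[-0.23, 0.973, 0.002], [0.973, 0.23, -0.001], [-0.001, 0.002, -1.0]]
contact_force: [-2.5, 3.6, 7.9]
width: 0.0531
finger_force: 61.4
t: 3.62
tcp_pos: [0.5862, -0.2126, 0.0961]
ee_rot: [[-0.23, 0.973, 0.002], [0.973, 0.23, -0.0], [-0.001, 0.002, -1.0]]
contact_force: [-1.6, 3.4, 8.2]
width: 0.0533
finger_force: 61.5
t: 3.95
tcp_pos: [0.5862, -0.2127, 0.0961]
ee_rot: [[-0.23, 0.973, 0.002], [0.973, 0.23, -0.001], [-0.001, 0.002, -1.0]]
contact_force: [-2.1, 3.5, 9.3]
width: 0.0532
finger_force: 61.5
```

```bash
python3 -m handwheel '[[-1,[0,0,-0.008],[0,0,0]],[-1,[0,0,-0.02],[0,0,0]],[-1,[0,0,-0.04],[0,0,0]],[-1,[0,0,-0.07],[0,0,0]],[-1,[0,0,-0.1],[0,0,0]]]'; python3 -m handwheel '[[-1,[0,0,-0.01],[0,0,0]],[-1,[0,0,-0.01],[0,0,0]]]'; python3 - <<'E'
from h import *
im,d,P,c=cloud("wrist"); cv2.imwrite("pics/w3.png",im); s=state(); p=s["tcp_pos"]
print(np.round(p,4))
for z in (.018,.021,.024): print(faces(P,p[0],p[1],p[2]+z,27,tol=.004,rad=.04))
im,d,P,c=cloud("scene")
for z in (.018,.021,.024): print(faces(P,p[0],p[1],p[2]+z,27,tol=.004,rad=.035))
E
python3 go.py .550 .013 .21 13.5
```

```text
t: 4.37
tcp_pos: [0.5853, -0.2127, 0.1957]
ee_rot: [[-0.23, 0.973, -0.001], [0.973, 0.23, 0.001], [0.001, -0.001, -1.0]]
contact_force: [0.7, -0.8, -4.9]
width: 0.053
finger_force: 64.7
t: 4.53
tcp_pos: [0.5866, -0.2132, 0.2074]
ee_rot: [[-0.23, 0.973, 0.005], [0.973, 0.23, -0.002], [-0.003, 0.004, -1.0]]
contact_force: [0.5, -0.0, -6.0]
width: 0.0534
finger_force: 64.8
[ 0.5858 -0.2128  0.2049]
(5918, 584.3, -206.6, 'r', 39.5, 'want', 27, 'z', np.float64(0.2256))
(5712, 584.2, -206.7, 'r', 39.4, 'want', 27, 'z', np.float64(0.2258))
(4994, 584.2, -206.9, 'r', 39.3, 'want', 27, 'z', np.float64(0.226))
(145, 584.1, -203.9, 'r', 33.3, 'want', 27, 'z', np.float64(0.2244))
(130, 587.1, -206.9, 'r', 31.1, 'want', 27, 'z', np.float64(0.225))
(77, 587.0, -207.7, 'r', 31.1, 'want', 27, 'z', np.float64(0.226))
t 4.63 tcp [ 0.5853 -0.2126  0.2034] F [-1.2  0.3 -6.3] w 0.0534 fin 64.77311566472054 q6 -39.3 ya 13.3
shift [0.2277, 0.0175, -0.0065] turn [-0.0006, -0.0006, -0.0037]
```

View pics/w3.png

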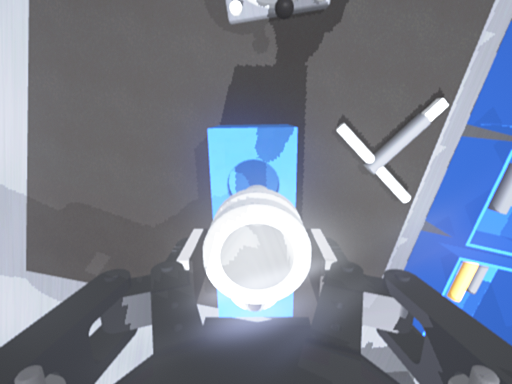

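```bash
cat >> h.py <<'E'
def hole(P,x,y,z,tol=.004,rad=.06):
    """centre of a hole inside a horizontal face: inner contour of the face mask"""
    m=((abs(P[...,2]-z)<tol)&(np.hypot(P[...,0]-x,P[...,1]-y)<rad)).astype(np.uint8)
    cs,hi=cv2.findContours(m,cv2.RETR_CCOMP,cv2.CHAIN_APPROX_NONE)
    b=max((c for c,h in zip(cs,hi[0]) if h[3]>=0),key=cv2.contourArea)[:,0]
    q=P[b[:,1],b[:,0]]; q=q[~np.isnan(q[:,0])]*1000
    A=np.c_[2*q[:,:2],np.ones(len(q))]; s=np.linalg.lstsq(A,(q[:,:2]**2).sum(1),rcond=None)[0]
    return len(q),s[:2].round(1),"r",np.sqrt(s[2]+s[0]**2+s[1]**2).round(1),"z",np.median(q[:,2]).round(1)
E
python3 - <<'E'
from h import *
s=state();im,d,P,c=cloud("wrist"); p=s["tcp_pos"]
print(np.round(p,4),hole(P,p[0],p[1],p[2]+.0215))
T=np.load("topP.npy");S=np.load("sceneP.npy")
print("stand",hole(T,.552,.012,.09),hole(S,.552,.012,.09))
print("sleeve",hole(T,.585,-.211,.117,rad=.04),hole(S,.585,-.211,.117,rad=.04))
E
python3 go.py .550 .013 .215 13.5
```

```text
[ 0.5853 -0.2126  0.2034] (216, array([ 584.9, -211.5]), 'r', np.float64(18.3), 'z', np.float64(222.0))
stand (60, array([552.1,  10.8]), 'r', np.float64(25.9), 'z', np.float64(90.2)) (53, array([551.9,  14.3]), 'r', np.float64(25.9), 'z', np.float64(88.7))
sleeve (46, array([ 584.6, -212.4]), 'r', np.float64(19.0), 'z', np.float64(116.9)) (35, array([ 584.7, -209.8]), 'r', np.float64(19.6), 'z', np.float64(116.6))
t 4.68 tcp [ 0.5851 -0.2125  0.2026] F [-0.  -0.3 -5.7] w 0.0529 fin 64.7687266767025 q6 -39.3 ya 13.3
shift [0.2276, 0.0177, -0.0121] turn [-0.0018, -0.0016, -0.0037]
```

```bash
python3 -m handwheel '[[-1,[0.03,0.003,-0.005],[0,0,0]],[-1,[0.07,0.006,-0.01],[0,0,0]],[-1,[0.11,0.01,-0.01],[0,0,0]],[-1,[0.14,0.015,-0.01],[0,0,0]],[-1,[0.15,0.0175,-0.01],[0,0,0]]]' >/dev/null; python3 -m handwheel '[[-1,[0,0,0],[0,0,0]],[-1,[0,0,0],[0,0,0]],[-1,[0,0,0],[0,0,0]]]' >/dev/null;  python3 - <<'E'
from h import *
s=state();im,d,P,c=cloud("wrist"); p=s["tcp_pos"]; cv2.imwrite("pics/w4.png",im)
print(np.round(p,4),hole(P,p[0],p[1],p[2]+.0215))
print(faces(P,.551,.012,.09,42,rad=.055)); print(hole(P,.551,.012,.09))
E
python3 go.py .550 .0125 .215 13.5
```

```text
[ 0.5683 -0.0636  0.2131] (206, array([568. , -62.6]), 'r', np.float64(18.2), 'z', np.float64(231.9))
(4525, 550.5, 11.4, 'r', 42.1, 'want', 42, 'z', np.float64(0.0906))
(157, array([550.5,  11.4]), 'r', np.float64(25.0), 'z', np.float64(87.8))
t 5.4 tcp [ 0.5683 -0.0638  0.2133] F [-0.3  0.1 -5.6] w 0.0529 fin 64.81035366654396 q6 -26.3 ya 13.2
shift [0.0785, -0.0003, -0.0016] turn [-0.0011, -0.0004, -0.0046]
```

View pics/w4.png

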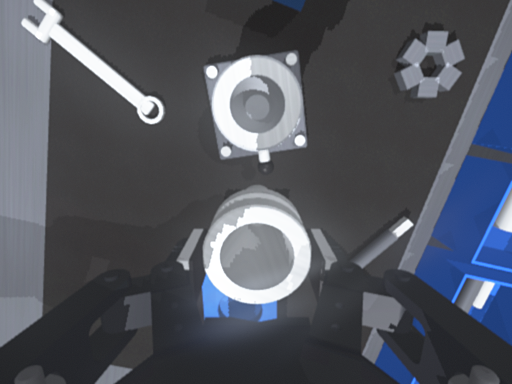

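Wrist view: stand pocket at (257,104), held sleeve at (256,254), level. All cameras now agree on the stand at about (0.551, 0.0107).

```bash
python3 go.py .5512 .0107 .213 13.3; python3 -m handwheel '[[-1,[0.03,0.0005,0],[0,0,0]],[-1,[0.06,0.0005,0],[0,0,0]],[-1,[0.0764,0.0005,0],[0,0,0]],[-1,[0.0764,0.0005,0],[0,0,0]],[-1,[0.0764,0.0005,0],[0,0,0]]]' >/dev/null; python3 -m handwheel '[[-1,[0,0,0],[0,0,0]],[-1,[0,0,0],[0,0,0]],[-1,[0,0,0],[0,0,0]]]' >/dev/null; python3 go.py .5512 .0107 .14 13.3
```

```text
t 5.4 tcp [ 0.5683 -0.0638  0.2133] F [-0.3  0.1 -5.6] w 0.0529 fin 64.81035366654396 q6 -26.3 ya 13.2
shift [0.0765, 0.0004, 0.0004] turn [-0.0011, -0.0004, -0.0011]
t 6.07 tcp [0.5515 0.0106 0.214 ] F [-0.3 -0.  -6.4] w 0.053 fin 64.8200086131692 q6 -19.0 ya 13.2
shift [0.0001, -0.0002, 0.074] turn [-0.0001, -0.0, -0.0014]
```

```bash
python3 -m handwheel '[[-1,[0,0,0.02],[0,0,0]],[-1,[0,0,0.04],[0,0,0]],[-1,[0,0,0.06],[0,0,0]],[-1,[0,0,0.075],[0,0,0]],[-1,[0,0,0.085],[0,0,0]]]' ; python3 -m handwheel '[[-1,[0,0,0.002],[0,0,0]],[-1,[0,0,0.004],[0,0,0]],[-1,[0,0,0.006],[0,0,0]],[-1,[0,0,0.008],[0,0,0]],[-1,[0,0,0.01],[0,0,0]]]';  python3 -m handwheel '[[-1,[0,0,0.002],[0,0,0]],[-1,[0,0,0.004],[0,0,0]],[-1,[0,0,0.006],[0,0,0]]]'
```

```text
t: 6.48
tcp_pos: [0.551, 0.0111, 0.1276]
ee_rot: [[-0.229, 0.973, -0.002], [0.973, 0.229, 0.0], [0.001, -0.001, -1.0]]
contact_force: [0.3, 0.4, -5.8]
width: 0.053
finger_force: 64.7
t: 6.9
tcp_pos: [0.5516, 0.0116, 0.1197]
ee_rot: [[-0.23, 0.973, 0.001], [0.973, 0.23, -0.0], [-0.0, 0.001, -1.0]]
contact_force: [-0.6, -0.1, -6.8]
width: 0.0531
finger_force: 64.8
t: 7.15
tcp_pos: [0.5513, 0.0117, 0.1132]
ee_rot: [[-0.23, 0.973, 0.0], [0.973, 0.23, 0.0], [-0.0, 0.0, -1.0]]
contact_force: [-0.3, -0.2, -5.8]
width: 0.053
finger_force: 64.8
```

```bash
python3 -m handwheel '[[-1,[0,0,0.002],[0,0,0]],[-1,[0,0,0.004],[0,0,0]],[-1,[0,0,0.006],[0,0,0]],[-1,[0,0,0.008],[0,0,0]],[-1,[0,0,0.008],[0,0,0]]]' ; python3 -m handwheel '[[-1,[0,0,0.0015],[0,0,0]],[-1,[0,0,0.0015],[0,0,0]]]';  python3 -m handwheel '[[-1,[0,0,0.0015],[0,0,0]],[-1,[0,0,0.0015],[0,0,0]]]'
```

```text
t: 7.57
tcp_pos: [0.5511, 0.0117, 0.1047]
ee_rot: [[-0.23, 0.973, -0.001], [0.973, 0.23, 0.0], [0.0, -0.001, -1.0]]
contact_force: [1.2, -0.5, -5.4]
width: 0.0529
finger_force: 64.8
t: 7.73
tcp_pos: [0.5512, 0.0116, 0.1035]
ee_rot: [[-0.23, 0.973, -0.0], [0.973, 0.23, 0.0], [0.0, -0.0, -1.0]]
contact_force: [0.1, -0.2, -5.5]
width: 0.0526
finger_force: 64.8
t: 7.9
tcp_pos: [0.5512, 0.0117, 0.102]
ee_rot: [[-0.23, 0.973, -0.0], [0.973, 0.23, 0.0], [0.0, -0.0, -1.0]]
contact_force: [0.4, 0.0, -5.6]
width: 0.0534
finger_force: 64.8
```

```bash
python3 -m handwheel '[[-1,[0,0,0.001],[0,0,0]],[-1,[0,0,0.001],[0,0,0]]]' | grep -E "tcp|cont"; python3 -m handwheel '[[-1,[0,0,0.001],[0,0,0]],[-1,[0,0,0.001],[0,0,0]]]'| grep -E "tcp|cont";  python3 -m handwheel '[[-1,[0,0,0.001],[0,0,0]],[-1,[0,0,0.001],[0,0,0]]]'| grep -E "tcp|cont"
```

```text
tcp_pos: [0.5513, 0.0117, 0.1013]
contact_force: [-0.5, 0.7, -3.4]
tcp_pos: [0.5514, 0.0116, 0.1012]
contact_force: [-4.8, 0.1, 8.9]
tcp_pos: [0.5515, 0.0116, 0.101]
contact_force: [-7.5, 0.2, 18.4]
```

```bash
python3 -m handwheel '[[-1,[0,0,-0.0015],[0,0,0]],[0.2,[0,0,-0.0015],[0,0,0]],[1,[0,0,-0.0015],[0,0,0]],[1,[0,0,-0.0015],[0,0,0]],[1,[0,0,-0.0015],[0,0,0]]]'; python3 -m handwheel '[[1,[0,0,0],[0,0,0]],[1,[0,0,-0.02],[0,0,0]],[1,[0,0,-0.05],[0,0,0]],[1,[0,0,-0.09],[0,0,0]],[1,[0,0,-0.13],[0,0,0]]]'; python3 -m handwheel '[[1,[0,0,-0.03],[0,0,0]],[1,[0,0,-0.03],[0,0,0]]]' >/dev/null; python3 - <<'E'
from h import *
s=state(); p=s["tcp_pos"]; print(np.round(p,4))
for n in ["wrist","scene"]:
  im,d,P,c=cloud(n)
  print(hole(P,.551,.0117,.122,rad=.035), faces(P,.551,.0117,.122,27,rad=.04))
E
python3 go.py .558 .361 .27 5
```

```text
t: 8.82
tcp_pos: [0.5515, 0.0116, 0.1006]
ee_rot: [[-0.23, 0.973, 0.0], [0.973, 0.23, 0.0], [-0.0, 0.0, -1.0]]
contact_force: [0.2, -0.2, -0.2]
width: 0.0849
finger_force: 0.0
t: 9.23
tcp_pos: [0.5508, 0.0117, 0.2317]
ee_rot: [[-0.23, 0.973, -0.002], [0.973, 0.23, 0.0], [0.001, -0.002, -1.0]]
contact_force: [1.1, 0.8, 0.1]
width: 0.0854
finger_force: 0.0
[0.5531 0.0115 0.2667]
(103, array([549.7,  12.7]), 'r', np.float64(18.8), 'z', np.float64(119.1)) (1075, 549.4, 12.4, 'r', 27.1, 'want', 27, 'z', np.float64(0.1191))
(42, array([552.7,  14.8]), 'r', np.float64(19.2), 'z', np.float64(121.3)) (189, 553.8, 14.4, 'r', 27.9, 'want', 27, 'z', np.float64(0.1213))
t 9.5 tcp [0.5514 0.0116 0.2614] F [-0.4  0.6  0.4] w 0.0858 fin 0.0 q6 -19.0 ya 13.3
shift [0.3385, 0.0868, -0.0086] turn [0.0022, 0.0005, 0.1447]
```

```bash
python3 go.py .558 .361 .27 -6; python3 -m handwheel '[[1,[0.34,0.087,-0.015],[0,0,0.1]],[1,[0.34,0.087,-0.015],[0,0,0.2]],[1,[0.34,0.087,-0.015],[0,0,0.3]],[1,[0.34,0.087,-0.015],[0,0,0.337]],[1,[0.34,0.087,-0.015],[0,0,0.337]]]'>/dev/null; python3 go.py .558 .361 .27 -6
```

```text
t 9.5 tcp [0.5514 0.0116 0.2614] F [-0.4  0.6  0.4] w 0.0858 fin 0.0 q6 -19.0 ya 13.3
shift [0.3385, 0.0868, -0.0086] turn [0.0023, 0.0003, 0.3367]
t 9.92 tcp [0.5544 0.2215 0.2677] F [ 1.3 -0.1 -0.1] w 0.0856 fin 0.0 q6 21.6 ya -6.2
shift [0.1391, -0.0115, -0.0024] turn [-0.0026, 0.001, -0.0034]
```

```bash
python3 -m handwheel '[[1,[0.04,-0.003,0],[0,0,0]],[1,[0.08,-0.006,0],[0,0,0]],[1,[0.12,-0.01,0],[0,0,0]],[1,[0.139,-0.0115,0],[0,0,0]],[1,[0.139,-0.0115,0],[0,0,0]]]'>/dev/null;  python3 -m handwheel '[[1,[0,0,0],[0,0,0]],[1,[0,0,0],[0,0,0]],[1,[0,0,0],[0,0,0]]]'>/dev/null; python3 - <<'E'
from h import *
s=state(); p=s["tcp_pos"]; print(np.round(p,4))
im,d,P,c=cloud("wrist"); cv2.imwrite("pics/w5.png",im)
print(faces(P,.558,.361,.128,21,rad=.035),faces(P,.558,.361,.088,23,rad=.035),hole(P,.558,.361,.128,rad=.03),faces(P,.548,.269,.156,0,rad=.03))
E
python3 go.py .558 .361 .1 -6
```

```text
[0.5583 0.358  0.2689]
(1260, 557.0, 362.2, 'r', 21.7, 'want', 21, 'z', np.float64(0.1289)) (154, 557.2, 363.3, 'r', 22.6, 'want', 23, 'z', np.float64(0.09)) (4, array([552.1, 343.9]), 'r', np.float64(1.0), 'z', np.float64(127.4)) (97, 547.3, 270.8, 'r', 7.3, 'want', 0, 'z', np.float64(0.1573))
t 10.63 tcp [0.5585 0.358  0.2693] F [ 1.1 -0.3  0. ] w 0.0855 fin 0.0 q6 33.1 ya -6.1
shift [0.003, -0.0007, 0.1693] turn [-0.0005, 0.0003, -0.0017]
```

View pics/w5.png

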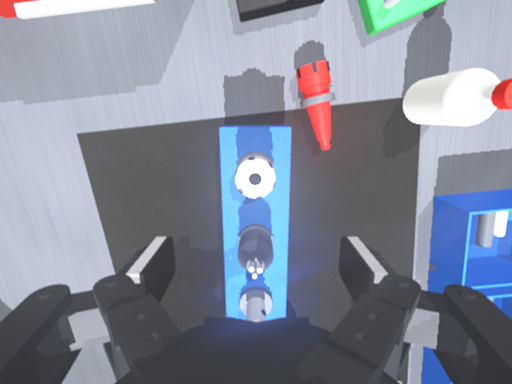

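Wrist view: chuck's notched nut at (255,177), drill chuck (257,250), cutter holder (256,303). The red decoy at (317,100) is clear of the fingers.

```bash
python3 -m handwheel '[[1,[0.003,-0.001,0.04],[0,0,0]],[1,[0.003,-0.001,0.08],[0,0,0]],[1,[0.003,-0.001,0.12],[0,0,0]],[1,[0.003,-0.001,0.15],[0,0,0]],[1,[0.003,-0.001,0.165],[0,0,0]]]' >/dev/null; python3 -m handwheel '[[1,[0,0,0.005],[0,0,0]],[1,[0,0,0.005],[0,0,0]],[1,[0,0,0.005],[0,0,0]]]'; python3 go.py .5577 .361 .097 -6
```

```text
t: 11.3
tcp_pos: [0.5582, 0.362, 0.1007]
ee_rot: [[0.106, 0.994, 0.001], [0.994, -0.106, 0.001], [0.001, 0.001, -1.0]]
contact_force: [-0.2, -0.5, 1.2]
width: 0.0854
finger_force: 0.0
t 11.3 tcp [0.5582 0.362  0.1007] F [-0.2 -0.5  1.2] w 0.0854 fin 0.0 q6 33.3 ya -6.1
shift [-0.0011, -0.0004, 0.0037] turn [0.0012, -0.0009, -0.001]
```

```bash
python3 -m handwheel '[[1,[-0.001,0,0.0035],[0,0,0]],[1,[-0.001,0,0.0035],[0,0,0]],[0.3,[-0.001,0,0.0035],[0,0,0]],[-1,[-0.001,0,0.0035],[0,0,0]],[-1,[-0.001,0,0.0035],[0,0,0]]]' >/dev/null; python3 -m handwheel '[[-1,[0,0,0],[0,0,0]],[-1,[0,0,0],[0,0,0]],[-1,[0,0,0],[0,0,0]],[-1,[0,0,0],[0,0,0]],[-1,[0,0,0],[0,0,0]]]'; python3 -m handwheel '[[-1,[0,0,0],[0,0,0]],[-1,[0,0,0],[0,0,0]],[-1,[0,0,0],[0,0,0]]]'
```

```text
t: 12.13
tcp_pos: [0.5576, 0.3614, 0.0967]
ee_rot: [[0.105, 0.995, 0.001], [0.995, -0.105, 0.0], [0.0, 0.001, -1.0]]
contact_force: [0.1, -0.3, 6.1]
width: 0.0395
finger_force: 60.2
t: 12.38
tcp_pos: [0.5577, 0.3614, 0.0967]
ee_rot: [[0.105, 0.995, 0.001], [0.995, -0.105, 0.0], [0.0, 0.001, -1.0]]
contact_force: [-1.2, -1.4, 5.6]
width: 0.0392
finger_force: 60.2
```

```bash
python3 -m handwheel '[[-1,[0,0,-0.006],[0,0,0]],[-1,[0,0,-0.015],[0,0,0]],[-1,[0,0,-0.04],[0,0,0]],[-1,[0,0,-0.07],[0,0,0]],[-1,[0,0,-0.1],[0,0,0]]]'; python3 -m handwheel '[[-1,[0,0,-0.035],[0,0,0]],[-1,[0,0,-0.07],[0,0,0]],[-1,[0,0,-0.09],[0,0,0]],[-1,[0,0,-0.1],[0,0,0]],[-1,[0,0,-0.1],[0,0,0]]]'; python3 - <<'E'
from h import *
s=state();im,d,P,c=cloud("wrist"); p=s["tcp_pos"]; cv2.imwrite("pics/w6.png",im)
print(np.round(p,4),faces(P,p[0],p[1],p[2]+.0313,21,tol=.004,rad=.021))
E
python3 go.py .552 .08 .29 -6
```

```text
t: 12.8
tcp_pos: [0.557, 0.3611, 0.197]
ee_rot: [[0.105, 0.994, -0.002], [0.994, -0.105, -0.001], [-0.001, -0.002, -1.0]]
contact_force: [1.3, -0.1, -2.9]
width: 0.0396
finger_force: 61.2
t: 13.22
tcp_pos: [0.5576, 0.3614, 0.2984]
ee_rot: [[0.105, 0.994, 0.003], [0.994, -0.105, 0.002], [0.002, 0.003, -1.0]]
contact_force: [0.3, -0.0, -5.5]
width: 0.0396
finger_force: 61.3
[0.5576 0.3614 0.2984] (5916, 557.6, 361.4, 'r', 21.0, 'want', 21, 'z', np.float64(0.3281))
t 13.27 tcp [0.5573 0.3612 0.2961] F [-0.4  0.3 -5.7] w 0.0391 fin 61.3001275062561 q6 33.3 ya -6.0
shift [-0.2802, 0.0242, 0.006] turn [0.0003, -0.0003, -0.0002]
```

View pics/w6.png

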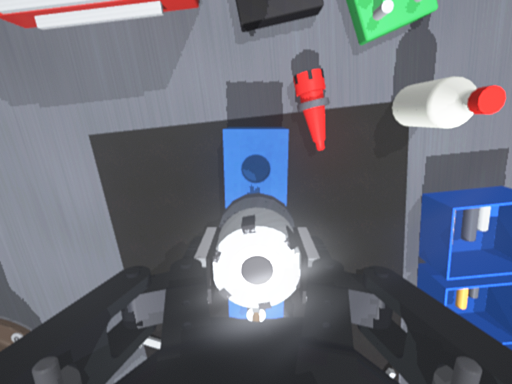

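Wrist view: chuck held level, nut face centred at (257,267) between the pads. The vacated rack hole shows at (255,168).

```bash
python3 -m handwheel '[[-1,[-0.04,0.003,0.005],[0,0,0]],[-1,[-0.08,0.006,0.005],[0,0,0]],[-1,[-0.12,0.01,0.005],[0,0,0]],[-1,[-0.16,0.013,0.005],[0,0,0]],[-1,[-0.2,0.016,0.005],[0,0,0]]]' >/dev/null; python3 -m handwheel '[[-1,[-0.04,0.002,0],[0,0,0]],[-1,[-0.075,0.005,0],[0,0,0]],[-1,[-0.1,0.01,0],[0,0,0]],[-1,[-0.1,0.01,0],[0,0,0]]]' >/dev/null; python3 -m handwheel '[[-1,[0,0,0],[0,0,0]],[-1,[0,0,0],[0,0,0]]]' >/dev/null
python3 - <<'E'
from h import *
s=state();im,d,P,c=cloud("wrist"); p=s["tcp_pos"]
print(np.round(p,4),hole(P,p[0],p[1],p[2]+.0313,tol=.004,rad=.021))
m=(abs(P[...,2]-p[2]-.0313)<.004); m[:, :218]=0;m[:,298:]=0
q=P[m]*1000; print("nut y range",q[:,1].min(),q[:,1].max())
E
python3 go.py .5512 .0117 .25 -6
```

```text
[0.5514 0.0604 0.2896] (4, array([546. ,  43.2]), 'r', np.float64(0.7), 'z', np.float64(321.8))
nut y range 39.23466903109071 83.85129552341735
t 14.23 tcp [0.5515 0.0609 0.2899] F [-0.5 -0.3 -3.8] w 0.0397 fin 61.607455015182495 q6 5.4 ya -6.0
shift [-0.049, 0.0049, 0.0399] turn [-0.0021, -0.0002, 0.0002]
```

```bash
python3 -m handwheel '[[-1,[-0.025,0.0025,0.02],[0,0,0]],[-1,[-0.045,0.0045,0.04],[0,0,0]],[-1,[-0.049,0.0049,0.05],[0,0,0]],[-1,[-0.049,0.0049,0.06],[0,0,0]],[-1,[-0.049,0.0049,0.06],[0,0,0]]]' >/dev/null;python3 -m handwheel '[[-1,[0,0,0],[0,0,0]],[-1,[0,0,0],[0,0,0]],[-1,[0,0,0],[0,0,0]]]' >/dev/null; python3 go.py .5513 .0116 .2 -6
```

```text
t 14.9 tcp [0.5519 0.0117 0.2319] F [ 0.1 -0.7 -4.1] w 0.0395 fin 61.61016583442688 q6 0.3 ya -6.0
shift [-0.0002, -0.0007, 0.0319] turn [0.0014, -0.0002, 0.0007]
```

```bash
python3 -m handwheel '[[-1,[0,-0.0005,0.01],[0,0,0]],[-1,[0,-0.0005,0.02],[0,0,0]],[-1,[0,-0.0005,0.03],[0,0,0]],[-1,[0,-0.0005,0.038],[0,0,0]],[-1,[0,-0.0005,0.046],[0,0,0]]]' | grep -E "tcp|cont"; python3 -m handwheel '[[-1,[0,0,0.005],[0,0,0]],[-1,[0,0,0.01],[0,0,0]],[-1,[0,0,0.015],[0,0,0]],[-1,[0,0,0.019],[0,0,0]],[-1,[0,0,0.023],[0,0,0]]]' | grep -E "tcp|cont"; python3 go.py .5513 .0116 .14 -6
```

```text
tcp_pos: [0.5509, 0.011, 0.1837]
contact_force: [0.1, -0.0, -4.5]
tcp_pos: [0.5512, 0.011, 0.1618]
contact_force: [-0.3, 0.1, -3.5]
t 15.73 tcp [0.5512 0.011  0.1618] F [-0.3  0.1 -3.5] w 0.0393 fin 61.611034870147705 q6 0.3 ya -6.0
shift [0.0006, 0.0, 0.0218] turn [0.0003, -0.0001, -0.0003]
```

```bash
python3 -m handwheel '[[-1,[0.0006,0,0.004],[0,0,0]],[-1,[0.0006,0,0.008],[0,0,0]],[-1,[0.0006,0,0.011],[0,0,0]],[-1,[0.0006,0,0.014],[0,0,0]],[-1,[0.0006,0,0.014],[0,0,0]]]' | grep -E "tcp|cont"; python3 -m handwheel '[[-1,[0,0,0.002],[0,0,0]],[-1,[0,0,0.004],[0,0,0]],[-1,[0,0,0.006],[0,0,0]],[-1,[0,0,0.006],[0,0,0]]]' | grep -E "tcp|cont"; python3 -m handwheel '[[-1,[0,0,0.0015],[0,0,0]],[-1,[0,0,0.0015],[0,0,0]]]' | grep -E "tcp|cont"
```

```text
tcp_pos: [0.551, 0.0116, 0.1475]
contact_force: [-0.7, 0.1, -4.2]
tcp_pos: [0.5511, 0.0116, 0.1417]
contact_force: [-0.7, 0.8, -3.9]
tcp_pos: [0.5511, 0.0116, 0.1404]
contact_force: [1.1, -0.0, -3.6]
```

```bash
python3 -m handwheel '[[-1,[0,0,0.001],[0,0,0]],[-1,[0,0,0.001],[0,0,0]]]' | grep -E "tcp|cont"; python3 -m handwheel '[[-1,[0,0,0.001],[0,0,0]],[-1,[0,0,0.001],[0,0,0]]]'| grep -E "tcp|cont";  python3 -m handwheel '[[-1,[0,0,0.001],[0,0,0]],[-1,[0,0,0.001],[0,0,0]]]'| grep -E "tcp|cont"
```

```text
tcp_pos: [0.5511, 0.0116, 0.1395]
contact_force: [0.7, -0.5, -4.2]
tcp_pos: [0.5513, 0.0116, 0.1387]
contact_force: [-0.5, -0.1, -2.5]
tcp_pos: [0.5514, 0.0116, 0.1385]
contact_force: [-3.1, -0.3, 6.7]
```

Contact came at 0.1387, exactly the expected seat height. Releasing.

```bash
python3 -m handwheel '[[-1,[0,0,0],[0,0,0]],[0.2,[0,0,-0.0005],[0,0,0]],[1,[0,0,-0.0005],[0,0,0]],[1,[0,0,-0.0005],[0,0,0]],[1,[0,0,-0.0005],[0,0,0]]]' | grep -E "cont|wid|tcp"; python3 -m handwheel '[[1,[0,0,0],[0,0,0]],[1,[0,0,-0.02],[0,0,0]],[1,[0,0,-0.05],[0,0,0]],[1,[0,0,-0.09],[0,0,0]],[1,[0,0,-0.12],[0,0,0]]]'| grep -E "cont|tcp|wid"; python3 -m handwheel '[[1,[0,0,-0.02],[0,0,0]],[1,[0,0,-0.02],[0,0,0]],[1,[0,0,-0.02],[0,0,0]],[1,[0,0,-0.02],[0,0,0]]]' >/dev/null; python3 - <<'E'
from h import *
for n in ["wrist","scene"]:
  im,d,P,c=cloud(n); cv2.imwrite(f"pics/e_{n}.png",im)
  print(n,faces(P,.5512,.0116,.17,21,rad=.035),faces(P,.5512,.0116,.1315,23,rad=.035,tol=.003),faces(P,.5512,.0116,.122,27,rad=.035,tol=.003))
E
```

```text
tcp_pos: [0.5513, 0.0116, 0.1381]
contact_force: [0.7, -0.2, 0.9]
width: 0.0845
tcp_pos: [0.5513, 0.0116, 0.2604]
contact_force: [-0.0, -0.6, -0.2]
width: 0.0854
wrist (1568, 551.1, 12.3, 'r', 21.9, 'want', 21, 'z', np.float64(0.1701)) (188, 551.2, 14.2, 'r', 22.5, 'want', 23, 'z', np.float64(0.1313)) (326, 550.9, 12.5, 'r', 27.0, 'want', 27, 'z', np.float64(0.1219))
scene (207, 553.1, 14.1, 'r', 22.1, 'want', 21, 'z', np.float64(0.1695)) (67, 554.1, 16.6, 'r', 22.6, 'want', 23, 'z', np.float64(0.1309)) (81, 553.3, 14.9, 'r', 27.8, 'want', 27, 'z', np.float64(0.1213))
```

View pics/e_scene.png

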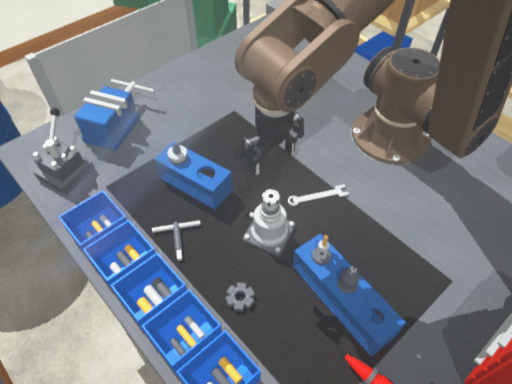

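The scene view shows the chuck standing in the sleeve in the stand at (268,215), with the gripper well clear. Heights of 0.170, 0.131 and 0.122 m match both parts being fully seated.

```bash
python3 -c "
from cell import *
print(finish_job())"
```

```text
the job is handed in; nothing more can be done
None
```

The job is handed in at about 18 s of the 64 s limit: the sleeve is home in the stand and the chuck home in the sleeve, by the camera heights and contact readings, both released with the gripper clear; the red decoy now lies on its side on the bench, cause unknown, though I felt no contact with it.

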